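# Change the piece on the banding wheel

### The arm

A 6-joint arm with a two-finger parallel gripper is mounted at the origin on the work surface. World frame = base frame: x ahead of the robot, y to its left, z up, the work surface at z = 0. Lengths are in m, angles in rad, forces in N, time in s.
With the tool pointing down it reaches from about 0.425 to 0.95 m from the base axis. Payload 3.5 kg.
Tool frame: the origin (TCP) lies midway between the tips of the shut fingers; the grasp point (between the pads) lies ctrl.hold_point_z behind it (ctrl.hold_point_z is the distance from the TCP to the grasp point, in m); z points along the fingers, x is the direction in which the jaws open and shut, and the axes are right-handed (so a half turn about z gives the same grasp; the last joint's range is limited). The gripper opens to 85 mm and grips with 20 to 120 N. Pads are 22 mm wide; open, the fingers measure 114 mm over their backs; the gripper's body (76 mm by 85 mm) begins 54 mm behind the grasp point. The pads swing forward as they close: fully open they stand 13 mm farther back than shut.
Start: joints at [1.183, 0.286, 1.577, -0, 1.279, -0.15], TCP at [0.159, 0.656, 0.231] pointing down, gripper open.
Joint ranges: [-2.77, 2.77], [-0.9, 2.22], [0.21, 2.48], [-1.53, 4.67], [0.24, 2.81], [-2.84, 2.84]. Speed limits (rad/s): [2.79, 2.79, 3.14, 3.14, 3.14, 3.14].

### API

Orientations are given as a unit quaternion [x, y, z, w].
In Python, from plant import ctrl gives the robot as it stands.
- The arm moves only by the tool step_arm, never from a script. Its arguments are lists of equal length, an entry for each row: "gripper": the gripper's target within -1 to 1 (shut at 1, half-way at 0, fully open at -1); "linear": the shift along the tool's x, y, z in m, a list of three; "delta_rot": the turn, a rotation vector about the tool's x, y, z in degrees, a list of three. A call has 1 to 20 rows; each row is the pose to reach, as a shift and turn from the pose commanded when the call began, along the tool's axes at that moment; what a row does not reach only later rows make up. A row lasts 1/8 s, in which the tool goes at most 62.5 mm and 10.7 degrees, less where a joint would pass 70% of its speed; a pose out of reach is approached as far as the arm can. A call with a gripper value outside its range is refused whole. The fingers move at their own pace and stop on an object; "grip_force" is the grip in N (left out, the last holds). Time passes only in rows, so rows that repeat a pose let the fingers close. It gives the time, the measured TCP pose, the force and the opening at its end, in the units of the state.
- ctrl.get_state(): the state, without advancing time (a new reading comes with each control period).
- ctrl.read_camera(name): name is "side" or "top" or "wrist"; returns a dict with "frame" (384x512x3 uint8, red, green, blue), "fx", "fy", "cx", "cy" (pixels), "view" (4x4, takes a point from world to camera coordinates). Camera axes: x right, y down, z forward; pixel columns grow to the right and rows downward; lengths in m; the calibration is good to about 2 mm. A picture is of the moment at which its call begins. There is no depth.
- ctrl.sign_off(): hands the job in, once; it reports no verdict.
The state is a dict: "time": time; "qpos": joint angles; "dq": joint speeds; "joint_efforts": joint torques, N m; "eef_pos": TCP position; "tcp_rot": TCP orientation; "contact_force": force on the tool from outside, world axes, zero at the start; "wrist_torque": the same for the moment, N m; "opening": opening from 0.0 (shut) to 1.0 (fully open).
Only numpy, scipy, OpenCV 4.12 (cv2) and the standard library are available. Lean on these libraries where they do the work, as an engineer would, in place of code of your own. Each camera call takes 0.05 s, during which the arm holds its last target. There are 200 camera calls.

### The job

The painted cup on the banding wheel is finished and the lidded jar at the back of the ware board is next: first stand the two tall vases that block the way to the jar on the felt mat, and only then take the jar away and change the two over, so that the jar stands in the middle of the wheel and the cup in the middle of the small round tile the jar came from (any free spot may serve on the way). When both are in place, put each vase back in the middle of its own tile, the broad-shouldered one on the large round tile and the straight-sided one on the hexagonal tile. Keep every piece upright and leave the little water dish beside the jar where it is.

Things in the scene. Friction and masses are not known exactly. Their poses are not given: they have to be found in the camera images.
- shouldered_mid (a point): Tall broad-shouldered porcelain vase, white with blue bands, solid of revolution, 172 mm tall, foot 56 mm across, widest (71 mm) at the shoulder 95 to 112 mm above the foot, then a straight neck 34 mm across from 140 mm up to the rim at 172 mm: grip the neck from above. About 0.3 kg. The point is on its axis half-way up (86 mm above the foot), z along the axis to the mouth.
- straight_mid (a point): Tall straight-sided porcelain bottle vase, white with thin blue bands and upright blue strokes, 192 mm tall, body 66 mm across up to 118 mm above the foot, foot 62 mm across, then a slim straight neck 26 mm across from 144 mm up to the rim at 192 mm: grip the neck from above. About 0.3 kg. The point is on its axis half-way up (96 mm above the foot), z along the axis to the mouth.
- jar_mid (a point): Small unpainted lidded jar, plain off-white, one piece with its lid, round, body 55 mm across from 18 to 51 mm above its foot, foot 44 mm across, 70 mm tall with the knob on the lid (15 mm across, the lid rises from 51 mm to the knob at 59 mm). About 0.16 kg. The point is on its axis half-way up (35 mm above the foot), z up.
- cup_mid (a point): Small open cup without handle, white with blue strokes, 56 mm across at the rim, 55 mm half-way up, foot 42 mm across, wall 4 mm, 58 mm tall; about 0.13 kg. Starts on the banding wheel. The point is on its axis half-way up (29 mm above the foot), z up.
- setter_round: Large round tan kiln tile, 80 mm across, 8 mm thick, fixed on the wooden ware board (200 by 260 by 18 mm); place of the broad-shouldered vase, which starts on it. Origin at the centre of its underside, 18 mm above the table; pieces stand on its top at 26 mm above the table. The large round and hexagonal tiles lie side by side on the robot's side of the board, 86 mm apart between centres; either may be the left one.
- setter_hex: Hexagonal tan kiln tile, 84 mm over the corners, 8 mm thick, fixed on the ware board; place of the straight-sided vase, which starts on it. Origin at the centre of its underside; top 26 mm above the table.
- setter_small: Small round tan kiln tile, 62 mm across, 8 mm thick, fixed at the far side of the ware board behind the other two tiles, 74 mm from each between centres; the jar starts on it and the cup is to end on it. Origin at the centre of its underside; top 26 mm above the table.
- mat: Grey felt mat, 240 mm (its x) by 170 mm (its y), 5 mm thick, lying fixed on the table to one side: the side area. Origin at the centre of its underside, on the table.
- wheel_top (a point): Banding wheel (potter's turntable): grey iron foot and a round aluminium head 180 mm across with scribed rings, which turns with slight friction about its vertical axis. The point is the centre of the head's top face, 60 mm above the table.
- dish_mid (a point): Small white porcelain water dish, loose, 46 mm across, 22 mm tall, on the ware board 90 to 100 mm to one side of the jar. To be left alone. The point is its centre half-way up. Opposite it, on the jar's other side, a small upturned unglazed cup 42 mm across and 38 mm tall stands at the same distance.

How it is judged:
By the outcome, as a careful person would: the job done as asked, in the order asked, and still so for the second after the job is handed in, with the robot touching nothing.
It also fails if it takes over 144 s, if anything falls off the work surface, if the arm or the gripper's body presses on something with over 40 N, if the wrist force passes 120 N, or if a joint passes its speed limit or range.

## Working session

There is one attempt and no reset: what is moved stays moved. The work goes in short steps, Python scripts to look and compute and a tool call to move; the robot and the scene stay as the last step left them, time stands still between calls to the robot, and variables do not carry over. Pictures are saved under pics/ and viewed, on a budget of 14 in all, crops included, one or two more only if the job needs it, and the job is handed in when it is done.

Besides the shell and the picture viewer there is one more tool, called after "Emit:" by a JSON object that holds its "op" and its "data", one argument or row to a line. step_arm: Moves the arm, as the interface text tells. Its arguments: {"type":"object","properties":{"gripper":{"type":"array"},"linear":{"type":"array"},"delta_rot":{"type":"array"},"grip_force":{"type":"number"}},"required":["gripper","linear","delta_rot"]}

```bash
ls; mkdir -p pics; python3 - <<'E'
from plant import ctrl
import cv2,numpy as np
s=ctrl.get_state();print({k:np.round(v,3) for k,v in s.items()},ctrl.hold_point_z)
for n in("top","side"):
    c=ctrl.read_camera(n);cv2.imwrite(f"pics/{n}0.png",cv2.resize(c["frame"][:,:,::-1],(800,600),interpolation=cv2.INTER_CUBIC))
    print(n,c["fx"],c["fy"],c["cx"],c["cy"],np.round(c["view"],4).tolist())
E
```

```text
pics
{'time': np.float64(0.0), 'qpos': array([ 1.183,  0.287,  1.578, -0.   ,  1.279, -0.15 ]), 'dq': array([ 0.001, -0.001, -0.001, -0.   , -0.002,  0.001]), 'joint_efforts': array([ 0.0000e+00, -4.0597e+01, -2.9263e+01, -0.0000e+00,  6.0000e-03,
        0.0000e+00]), 'eef_pos': array([0.159, 0.655, 0.23 ]), 'tcp_rot': array([ 0.786,  0.618, -0.001,  0.001]), 'contact_force': array([-0.337,  0.108, -0.115]), 'wrist_torque': array([-0.006, -0.028, -0.004]), 'opening': np.float64(0.999)} 0.0187
top 490.59416838978984 490.59416838978984 258.4246915581411 183.99608862587712 [[-0.1032, -0.9947, 0.0039, 0.0479], [-0.9732, 0.1002, -0.2068, 0.575], [0.2053, -0.0252, -0.9784, 1.2264], [0.0, 0.0, 0.0, 1.0]]
side 448.7830941046173 448.7830941046173 252.15952316883016 191.3740499523293 [[0.7949, -0.6067, -0.0009, -0.4573], [-0.443, -0.5794, -0.6842, 0.3177], [0.4146, 0.5443, -0.7293, 0.7986], [0.0, 0.0, 0.0, 1.0]]
```

View pics/top0.png

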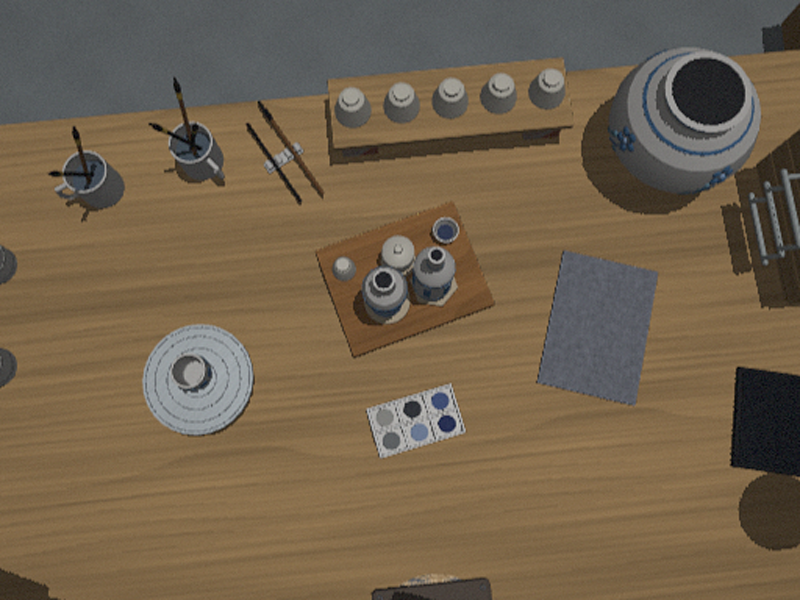

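View pics/side0.png

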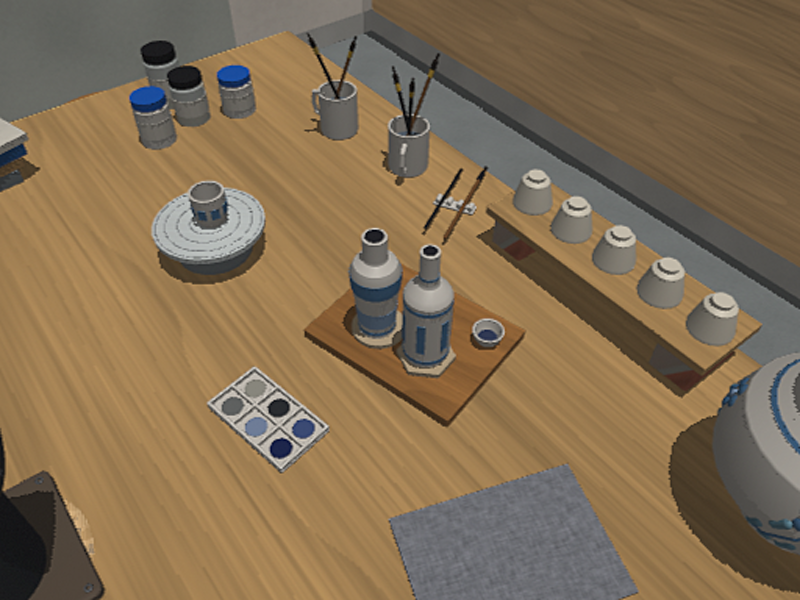

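The top view shows the wheel at about (198,380) with the cup on it at (190,372). On the board, the shouldered vase is on the left with its rim at (383,281), and the straight one is on the right with its rim at (436,255). The jar knob is at (397,250), the dish at (445,231) and the mat on the right at about (599,327). The side view agrees, with rims at (374,237) and (430,252).

```bash
cat > h.py <<'E'
from plant import ctrl
import cv2,numpy as np
from scipy.optimize import least_squares
def ray(c,u,v,z):
    "full-res pixel -> world point at height z"
    V=np.array(c["view"]);R,t=V[:3,:3],V[:3,3];o=-R.T@t
    d=R.T@np.array([(u-c["cx"])/c["fx"],(v-c["cy"])/c["fy"],1]);return o+d*(z-o[2])/d[2]
def s2(u,v,k=.64,x0=0,y0=0):return x0+(u+.5)*k-.5,y0+(v+.5)*k-.5
def proj(c,p):
    q=np.array(c["view"])[:3,:3]@p+np.array(c["view"])[:3,3];return c["fx"]*q[0]/q[2]+c["cx"],c["fy"]*q[1]/q[2]+c["cy"]
def crop(c,n,x0,y0,w,k):
    h=int(w*.75);cv2.imwrite(f"pics/{n}.png",cv2.resize(c["frame"][y0:y0+h,x0:x0+w,::-1],None,fx=k,fy=k,interpolation=cv2.INTER_CUBIC))
E
python3 - <<'E'
from h import *
c=ctrl.read_camera("top");d=ctrl.read_camera("side")
for n,u,v,z in[("sh",383,281,.198),("st",436,255,.218),("jar",397,250,.096),("cup",190,372,.118),("wheel",198,380,.06),("dish",445,231,.04),("rcup",343,266,.056),
 ("m1",564,251,.005),("m2",658,270,.005),("m3",634,404,.005),("m4",538,382,.005),("b1",316,252,.018),("b2",455,202,.018),("b3",494,302,.018),("b4",353,356,.018)]:
    print(n,ray(c,*s2(u,v),z).round(4))
for n,u,v,z in[("sh",374,237,.198),("st",430,252,.218),("wheel",209,229,.06),("cup",207,189,.118),("dish",488,331,.04)]:
    print("side",n,ray(d,*s2(u,v),z).round(4))
crop(c,"c1",190,120,136,5.8);crop(c,"c2",85,200,84,9.4)
E
```

```text
sh [0.5614 0.0224 0.198 ]
st [ 0.5882 -0.0596  0.218 ]
jar [ 0.6338 -0.0056  0.096 ]
cup [0.4651 0.3367 0.118 ]
wheel [0.4581 0.3395 0.06  ]
dish [ 0.6738 -0.0929  0.04  ]
rcup [0.6258 0.0874 0.056 ]
m1 [ 0.6256 -0.3015  0.005 ]
m2 [ 0.5744 -0.4614  0.005 ]
m3 [ 0.3476 -0.3807  0.005 ]
m4 [ 0.4013 -0.2235  0.005 ]
b1 [0.6651 0.1342 0.018 ]
b2 [ 0.7313 -0.1187  0.018 ]
b3 [ 0.5448 -0.1646  0.018 ]
b4 [0.4765 0.0861 0.018 ]
side sh [0.5608 0.0237 0.198 ]
side st [ 0.5858 -0.058   0.218 ]
side wheel [0.4518 0.3257 0.06  ]
side cup [0.4713 0.3463 0.118 ]
side dish [ 0.6733 -0.0916  0.04  ]
```

View pics/c1.png

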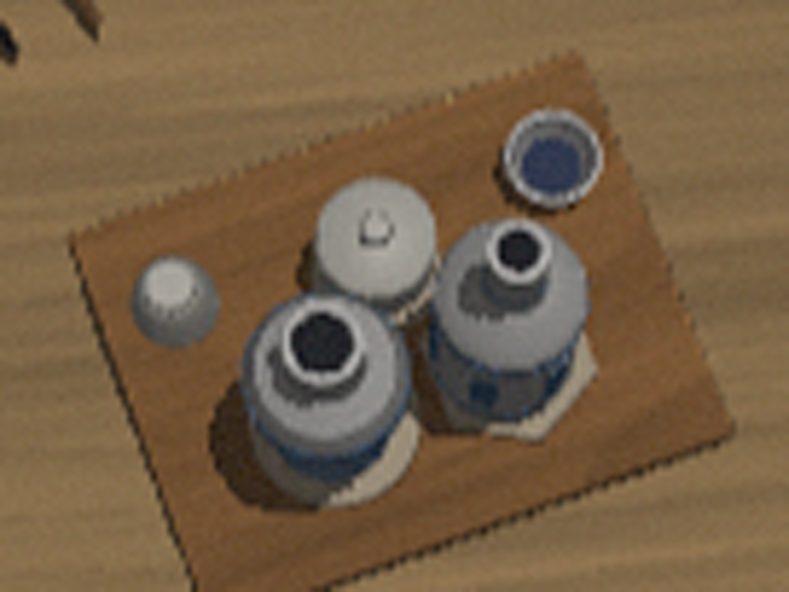

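View pics/c2.png

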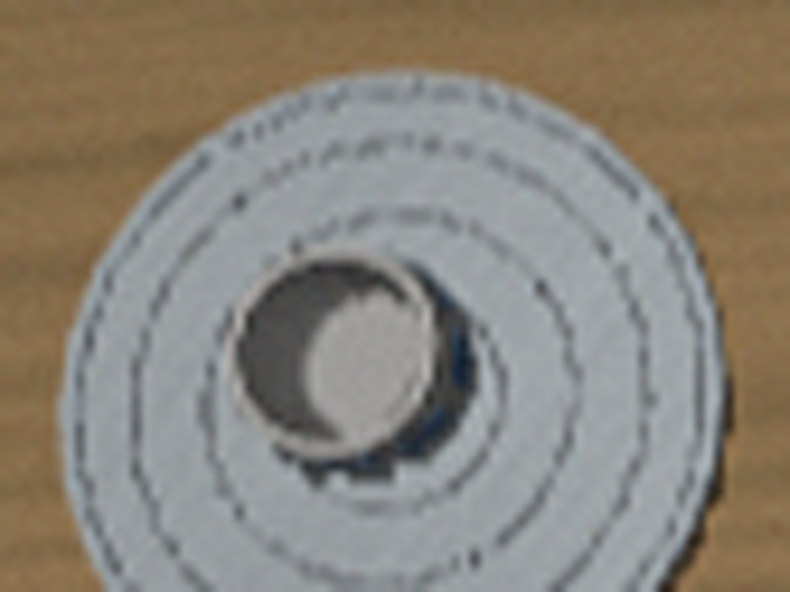

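The board crop (5.8x) has the sh rim centred at (322,343), the st rim at (518,251), the knob at (377,228) and the dish at (552,159). In the wheel crop (9.4x) the head spans x 62..725 with its top edge at 72, and the cup rim is at (336,355).

```bash
python3 - <<'E'
from h import *
c=ctrl.read_camera("top")
a=lambda u,v:s2(u,v,1/5.8,190,120); b=lambda u,v:s2(u,v,1/9.4,85,200)
for n,p,z in[("sh",a(322,343),.198),("st",a(518,251),.218),("jar",a(377,228),.096),("dish",a(552,159),.04),("cup",b(336,355),.118)]:print(n,ray(c,*p,z).round(4))
# wheel: fit circle centre to head edge pts
g=c["frame"].astype(int)
pts=np.array([ray(c,*b(u,v),.06)[:2] for u,v in[(62,400),(725,400),(410,72),(100,260),(672,220),(210,137),(590,130),(90,540)]])
r=least_squares(lambda q:np.hypot(*(pts-q).T)-.09,[.458,.34]);print("wheel",r.x.round(4),(r.fun*1e3).round(1))
E
```

```text
sh [0.5636 0.0218 0.198 ]
st [ 0.5886 -0.0597  0.218 ]
jar [ 0.636  -0.0076  0.096 ]
dish [ 0.6756 -0.0935  0.04  ]
cup [0.4668 0.3393 0.118 ]
wheel [0.4605 0.3399] [-0.2  0.2  0.1  0.5 -1.4  0.2 -0.6 -1.9]
```

Emit:
{"op": "step_arm", "data": {
  "gripper": [-1,-1,-1,-1,-1,-1,-1,-1],
  "linear": [
    [0,0,-0.06],
    [0,0,-0.12],
    [0,0,-0.12],
    [0,0,-0.12],
    [0,0,-0.12],
    [0,0,-0.12],
    [0,0,-0.12],
    [0,0,-0.12]
  ],
  "delta_rot": [
    [0,0,9],
    [0,0,19],
    [0,0,29],
    [0,0,39],
    [0,0,49],
    [0,0,59],
    [0,0,69],
    [0,0,76.4]
  ]
}}

```text
time: 1.25
eef_pos: [0.1589, 0.6559, 0.3511]
tcp_rot: [1.0, -0.002, -0.0, 0.0]
contact_force: [0.1, 0.2, 0.3]
opening: 0.998
```

Emit:
{"op": "step_arm", "data": {
  "gripper": [-1,-1,-1,-1,-1,-1,-1,-1,-1,-1,-1,-1,-1,-1,-1],
  "linear": [
    [0.03,0.05,0],
    [0.06,0.1,0],
    [0.09,0.15,0],
    [0.12,0.2,0],
    [0.15,0.25,0],
    [0.18,0.3,0],
    [0.21,0.35,0],
    [0.24,0.4,0],
    [0.27,0.45,0],
    [0.3,0.5,0],
    [0.33,0.55,0],
    [0.36,0.6,0],
    [0.39,0.64,0],
    [0.41,0.676,0],
    [0.416,0.676,0]
  ],
  "delta_rot": [
    [0,0,0],
    [0,0,0],
    [0,0,0],
    [0,0,0],
    [0,0,0],
    [0,0,0],
    [0,0,0],
    [0,0,0],
    [0,0,0],
    [0,0,0],
    [0,0,0],
    [0,0,0],
    [0,0,0],
    [0,0,0],
    [0,0,0]
  ]
}}

```text
time: 3.12
eef_pos: [0.5753, -0.0225, 0.3506]
tcp_rot: [1.0, -0.002, -0.001, 0.0]
contact_force: [0.8, 0.8, -0.8]
opening: 1.0
```

```bash
python3 - <<'E'
from h import *
c=ctrl.read_camera("wrist");crop(c,"w1",0,0,512,1.5625);print(c["fx"],np.round(c["view"],3).tolist())
for n,p in[("sh",(.563,.022,.198)),("st",(.588,-.0595,.218)),("jar",(.635,-.007,.096))]:print(n,np.array(proj(c,np.array(p)))*1.5625)
print(ctrl.get_state()["eef_pos"])
E
```

```text
330.4279808300683 [[1.0, -0.004, -0.001, -0.575], [-0.003, -0.957, 0.29, -0.093], [-0.002, -0.29, -0.957, 0.488], [0.0, 0.0, 0.0, 1.0]]
sh [383.81205872 197.77536669]
st [428.32726641 345.66838887]
jar [483.57697105 222.96129828]
[ 0.57540555 -0.02114237  0.3506745 ]
```

View pics/w1.png

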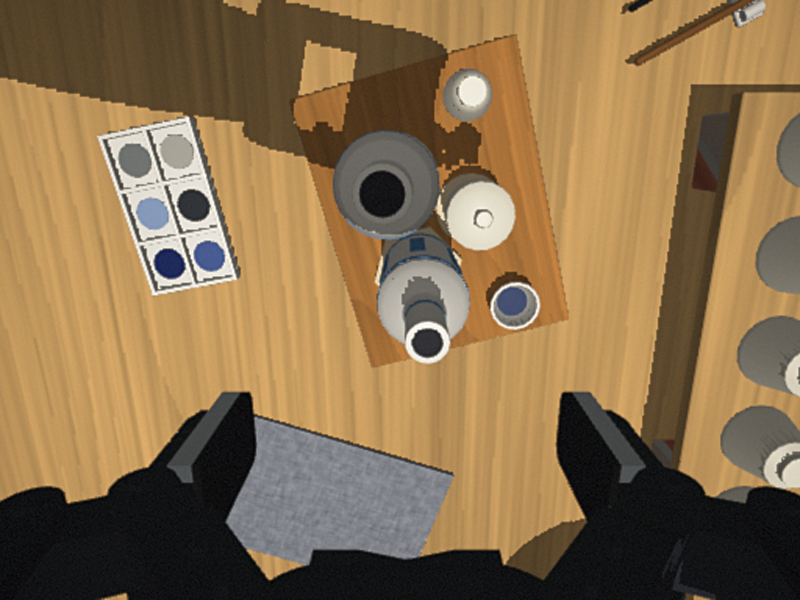

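The wrist view shows the rims at (382,193) and (427,342) and the knob at (484,218). Each is within about 4 px (2 mm) of where I predicted it. I'll descend on the straight vase.

Emit:
{"op": "step_arm", "data": {
  "gripper": [-1,-1,-1,-1,-1,-1,-1,1,1,1,1,1,1,1],
  "linear": [
    [0.0125,0.0375,0],
    [0.0125,0.0375,0.04],
    [0.0125,0.0375,0.08],
    [0.0125,0.0375,0.12],
    [0.0125,0.0375,0.15],
    [0.0125,0.0375,0.174],
    [0.0125,0.0375,0.174],
    [0.0125,0.0375,0.174],
    [0.0125,0.0375,0.174],
    [0.0125,0.0375,0.174],
    [0.0125,0.0375,0.174],
    [0.0125,0.0375,0.174],
    [0.0125,0.0375,0.174],
    [0.0125,0.0375,0.174]
  ],
  "delta_rot": [
    [0,0,0],
    [0,0,0],
    [0,0,0],
    [0,0,0],
    [0,0,0],
    [0,0,0],
    [0,0,0],
    [0,0,0],
    [0,0,0],
    [0,0,0],
    [0,0,0],
    [0,0,0],
    [0,0,0],
    [0,0,0]
  ],
  "grip_force": 40
}}

```text
time: 4.92
eef_pos: [0.5876, -0.0578, 0.1785]
tcp_rot: [1.0, -0.0, 0.001, 0.0]
contact_force: [-1.7, 0.8, 5.2]
opening: 0.29
```

Emit:
{"op": "step_arm", "data": {
  "gripper": [1,1,1,1,1,1,1,1,1,1,1,1,1,1,1,1,1],
  "linear": [
    [0,0,-0.02],
    [0,0,-0.05],
    [0,0.01,-0.07],
    [-0.004,0.03,-0.07],
    [-0.009,0.06,-0.07],
    [-0.014,0.1,-0.07],
    [-0.02,0.14,-0.07],
    [-0.026,0.18,-0.07],
    [-0.032,0.22,-0.07],
    [-0.038,0.255,-0.07],
    [-0.042,0.285,-0.07],
    [-0.044,0.304,-0.07],
    [-0.044,0.304,-0.06],
    [-0.044,0.304,-0.03],
    [-0.044,0.304,-0.005],
    [-0.044,0.304,0.01],
    [-0.044,0.304,0.01]
  ],
  "delta_rot": [
    [0,0,0],
    [0,0,0],
    [0,0,0],
    [0,0,0],
    [0,0,0],
    [0,0,0],
    [0,0,0],
    [0,0,0],
    [0,0,0],
    [0,0,0],
    [0,0,0],
    [0,0,0],
    [0,0,0],
    [0,0,0],
    [0,0,0],
    [0,0,0],
    [0,0,0]
  ]
}}

```text
time: 7.05
eef_pos: [0.5424, -0.3602, 0.1652]
tcp_rot: [1.0, 0.0, -0.001, -0.001]
contact_force: [-0.6, 0.6, -3.3]
opening: 0.287
```

Emit:
{"op": "step_arm", "data": {
  "gripper": [1,1,1],
  "linear": [
    [0,0,0.004],
    [0,0,0.008],
    [0,0,0.008]
  ],
  "delta_rot": [
    [0,0,0],
    [0,0,0],
    [0,0,0]
  ]
}}

```text
time: 7.42
eef_pos: [0.5431, -0.3617, 0.1595]
tcp_rot: [1.0, -0.0, 0.0, 0.0]
contact_force: [-0.7, 0.7, -3.2]
opening: 0.285
```

Emit:
{"op": "step_arm", "data": {
  "gripper": [1,1,1,1],
  "linear": [
    [0,0,0.0015],
    [0,0,0.003],
    [0,0,0.003],
    [0,0,0.003]
  ],
  "delta_rot": [
    [0,0,0],
    [0,0,0],
    [0,0,0],
    [0,0,0]
  ]
}}

```text
time: 7.92
eef_pos: [0.5433, -0.362, 0.1576]
tcp_rot: [1.0, -0.0, 0.0, 0.001]
contact_force: [-1.4, 1.3, 3.2]
opening: 0.285
```

Emit:
{"op": "step_arm", "data": {
  "gripper": [-1,-1,-1,-1,-1,-1,-1,-1,-1,-1,-1,-1,-1,-1,-1,-1,-1,-1],
  "linear": [
    [0,0,0],
    [0,0,0],
    [0,0,0],
    [0,0,-0.02],
    [0,0,-0.06],
    [0,0,-0.11],
    [0,-0.01,-0.16],
    [0.002,-0.04,-0.16],
    [0.005,-0.09,-0.16],
    [0.008,-0.14,-0.16],
    [0.01,-0.19,-0.16],
    [0.012,-0.24,-0.16],
    [0.014,-0.29,-0.16],
    [0.016,-0.33,-0.16],
    [0.018,-0.36,-0.16],
    [0.0195,-0.385,-0.16],
    [0.0195,-0.385,-0.16],
    [0.0195,-0.385,-0.16]
  ],
  "delta_rot": [
    [0,0,0],
    [0,0,0],
    [0,0,0],
    [0,0,0],
    [0,0,0],
    [0,0,0],
    [0,0,0],
    [0,0,0],
    [0,0,0],
    [0,0,0],
    [0,0,0],
    [0,0,0],
    [0,0,0],
    [0,0,0],
    [0,0,0],
    [0,0,0],
    [0,0,0],
    [0,0,0]
  ]
}}

```text
time: 10.18
eef_pos: [0.5628, 0.0228, 0.3173]
tcp_rot: [1.0, -0.0, 0.001, 0.0]
contact_force: [0.2, -0.3, 0.4]
opening: 1.0
```

Emit:
{"op": "step_arm", "data": {
  "gripper": [-1,-1,-1,-1,-1,1,1,1,1,1,1],
  "linear": [
    [0,0,0.05],
    [0,0,0.1],
    [0,0,0.13],
    [0,0,0.147],
    [0,0,0.147],
    [0,0,0.147],
    [0,0,0.147],
    [0,0,0.147],
    [0,0,0.147],
    [0,0,0.147],
    [0,0,0.147]
  ],
  "delta_rot": [
    [0,0,0],
    [0,0,0],
    [0,0,0],
    [0,0,0],
    [0,0,0],
    [0,0,0],
    [0,0,0],
    [0,0,0],
    [0,0,0],
    [0,0,0],
    [0,0,0]
  ]
}}

```text
time: 11.55
eef_pos: [0.5632, 0.0233, 0.1707]
tcp_rot: [1.0, -0.0, 0.001, 0.0]
contact_force: [-2.3, -0.7, 5.6]
opening: 0.375
```

Emit:
{"op": "step_arm", "data": {
  "gripper": [1,1,1,1],
  "linear": [
    [0,0,-0.005],
    [0,0,-0.02],
    [0,0,-0.05],
    [0,0,-0.07]
  ],
  "delta_rot": [
    [0,0,0],
    [0,0,0],
    [0,0,0],
    [0,0,0]
  ]
}}

```text
time: 12.05
eef_pos: [0.5631, 0.0233, 0.2411]
tcp_rot: [1.0, -0.0, 0.001, 0.0]
contact_force: [-0.4, 0.4, -3.0]
opening: 0.376
```

Emit:
{"op": "step_arm", "data": {
  "gripper": [1,1,1,1,1,1,1,1,1,1,1,1,1,1,1,1,1],
  "linear": [
    [-0.008,0.02,0],
    [-0.02,0.05,0],
    [-0.035,0.09,0],
    [-0.05,0.13,0],
    [-0.066,0.17,0],
    [-0.082,0.21,0],
    [-0.097,0.25,0],
    [-0.112,0.29,0],
    [-0.124,0.32,0],
    [-0.131,0.338,0],
    [-0.133,0.345,0.01],
    [-0.133,0.345,0.04],
    [-0.133,0.345,0.07],
    [-0.133,0.345,0.085],
    [-0.133,0.345,0.089],
    [-0.133,0.345,0.092],
    [-0.133,0.345,0.092]
  ],
  "delta_rot": [
    [0,0,0],
    [0,0,0],
    [0,0,0],
    [0,0,0],
    [0,0,0],
    [0,0,0],
    [0,0,0],
    [0,0,0],
    [0,0,0],
    [0,0,0],
    [0,0,0],
    [0,0,0],
    [0,0,0],
    [0,0,0],
    [0,0,0],
    [0,0,0],
    [0,0,0]
  ]
}}

```text
time: 14.18
eef_pos: [0.43, -0.3222, 0.1499]
tcp_rot: [1.0, 0.0, 0.0, 0.001]
contact_force: [-3.0, 2.4, 6.5]
opening: 0.378
```

Emit:
{"op": "step_arm", "data": {
  "gripper": [1,1],
  "linear": [
    [0,0,0.001],
    [0,0,0.001]
  ],
  "delta_rot": [
    [0,0,0],
    [0,0,0]
  ]
}}

```text
time: 14.42
eef_pos: [0.4301, -0.3225, 0.1499]
tcp_rot: [1.0, 0.0, 0.0, 0.001]
contact_force: [-5.0, 2.8, 9.0]
opening: 0.376
```

Emit:
{"op": "step_arm", "data": {
  "gripper": [-1,-1,-1,-1,-1,-1,-1,-1,-1,-1,-1,-1,-1,-1,-1,-1],
  "linear": [
    [0,0,0],
    [0,0,0],
    [0,0,0],
    [0,0,-0.02],
    [0,0,-0.06],
    [0,0,-0.11],
    [0,0,-0.16],
    [0.02,-0.03,-0.18],
    [0.045,-0.07,-0.18],
    [0.07,-0.11,-0.18],
    [0.095,-0.15,-0.18],
    [0.12,-0.19,-0.18],
    [0.15,-0.23,-0.18],
    [0.165,-0.255,-0.18],
    [0.17,-0.2625,-0.18],
    [0.17,-0.2625,-0.18]
  ],
  "delta_rot": [
    [0,0,0],
    [0,0,0],
    [0,0,0],
    [0,0,0],
    [0,0,0],
    [0,0,0],
    [0,0,0],
    [0,0,0],
    [0,0,0],
    [0,0,0],
    [0,0,0],
    [0,0,0],
    [0,0,0],
    [0,0,0],
    [0,0,0],
    [0,0,0]
  ]
}}

```text
time: 16.42
eef_pos: [0.5996, -0.0593, 0.326]
tcp_rot: [1.0, 0.0, -0.0, 0.0]
contact_force: [0.2, 0.8, -0.5]
opening: 0.999
```

```bash
cat > look.py <<'E'
from h import *
import sys,pickle
n=sys.argv[1];cam=sys.argv[2]
c=ctrl.read_camera(cam);c={k:np.array(v) for k,v in c.items()};pickle.dump(c,open(f"{n}.pkl","wb"))
x0,y0,w,k=map(float,sys.argv[3:]);crop(c,n,int(x0),int(y0),int(w),k);print(ctrl.get_state()["eef_pos"])
E
python3 look.py w2 wrist 150 40 256 3.125
```

```text
[ 0.59939405 -0.05983669  0.32613802]
```

View pics/w2.png

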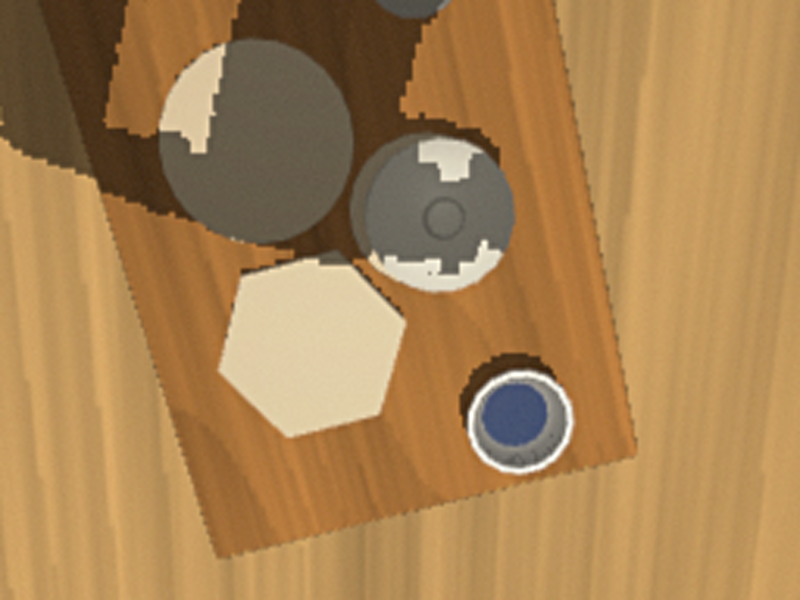

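In the crop, the hex corners are at (240,273), (342,250), (405,320), (380,413), (290,437) and (219,370). The round tile spans x 159..354 and y 39..242. The knob is at (444,218) and the dish at (520,421).

```bash
cat > m.py <<'E'
from h import *
import pickle
def W(n,x0,y0,k):
    c=pickle.load(open(n+".pkl","rb"));return lambda u,v,z:ray(c,*s2(u,v,1/k,x0,y0),z)[:2]
def circ(P,r):
    P=np.array(P);q=least_squares(lambda q:np.hypot(*(P-q).T)-r,P.mean(0));return q.x.round(4),(q.fun*1e3).round(1)
E
python3 - <<'E'
from m import *
w=W("w2",150,40,3.125)
hx=np.array([w(u,v,.026) for u,v in[(240,273),(342,250),(405,320),(380,413),(290,437),(219,370)]])
print("hex",circ(hx,.042))
print("round",circ([w(u,v,.026) for u,v in[(159,142),(354,142),(255,39),(255,242),(187,72),(190,213),(325,72),(322,213)]],.04))
print("knob",w(444,218,.096),"dish",w(520,421,.04))
print("jarlid",circ([w(u,v,.077) for u,v in[(514,213),(437,292),(441,135),(495,265),(497,160)]],.0275))
E
```

```text
hex (array([ 0.5855, -0.0599]), array([ 0.6,  0.1, -0.3,  0.5,  0.2, -0.4]))
round (array([0.5638, 0.0225]), array([-0.3, -0.1, -0.6, -0.7, -1.6, -0.6, -0.9, -1.7]))
knob [ 0.63464612 -0.00372862] dish [ 0.67476241 -0.09027607]
jarlid (array([ 0.635 , -0.0035]), array([-0.4,  0.6,  0.4,  0.2,  0.4]))
```

Emit:
{"op": "step_arm", "data": {
  "gripper": [-1,-1,-1,-1,-1,-1,-1,-1,-1,1,1,1,1,1],
  "linear": [
    [0.02,-0.03,0],
    [0.0345,-0.0565,0.03],
    [0.0345,-0.0565,0.09],
    [0.0345,-0.0565,0.15],
    [0.0345,-0.0565,0.2],
    [0.0345,-0.0565,0.24],
    [0.0345,-0.0565,0.27],
    [0.0345,-0.0565,0.286],
    [0.0345,-0.0565,0.286],
    [0.0345,-0.0565,0.286],
    [0.0345,-0.0565,0.286],
    [0.0345,-0.0565,0.286],
    [0.0345,-0.0565,0.286],
    [0.0345,-0.0565,0.286]
  ],
  "delta_rot": [
    [0,0,0],
    [0,0,0],
    [0,0,0],
    [0,0,0],
    [0,0,0],
    [0,0,0],
    [0,0,0],
    [0,0,0],
    [0,0,0],
    [0,0,0],
    [0,0,0],
    [0,0,0],
    [0,0,0],
    [0,0,0]
  ]
}}

```text
time: 18.23
eef_pos: [0.6357, -0.003, 0.0427]
tcp_rot: [1.0, -0.0, 0.002, 0.0]
contact_force: [-0.6, 0.1, 5.7]
opening: 0.635
```

Emit:
{"op": "step_arm", "data": {
  "gripper": [1,1,1,1],
  "linear": [
    [0,0,-0.01],
    [0,0,-0.03],
    [0,0,-0.06],
    [0,0,-0.08]
  ],
  "delta_rot": [
    [0,0,0],
    [0,0,0],
    [0,0,0],
    [0,0,0]
  ]
}}

```text
time: 18.73
eef_pos: [0.6349, -0.0027, 0.1229]
tcp_rot: [1.0, -0.0, 0.001, 0.0]
contact_force: [0.5, 0.2, -2.6]
opening: 0.63
```

Emit:
{"op": "step_arm", "data": {
  "gripper": [1,1,1,1,1,1,1,1,1,1,1,1,1,1,1],
  "linear": [
    [-0.005,-0.02,0],
    [-0.015,-0.06,0],
    [-0.028,-0.11,0],
    [-0.04,-0.16,0],
    [-0.05,-0.2,0],
    [-0.055,-0.218,0],
    [-0.055,-0.218,0.02],
    [-0.055,-0.218,0.05],
    [-0.055,-0.218,0.08],
    [-0.055,-0.218,0.095],
    [-0.055,-0.218,0.102],
    [-0.055,-0.218,0.105],
    [-0.055,-0.218,0.107],
    [-0.055,-0.218,0.107],
    [-0.055,-0.218,0.107]
  ],
  "delta_rot": [
    [0,0,0],
    [0,0,0],
    [0,0,0],
    [0,0,0],
    [0,0,0],
    [0,0,0],
    [0,0,0],
    [0,0,0],
    [0,0,0],
    [0,0,0],
    [0,0,0],
    [0,0,0],
    [0,0,0],
    [0,0,0],
    [0,0,0]
  ]
}}

```text
time: 20.6
eef_pos: [0.5794, 0.2146, 0.0167]
tcp_rot: [1.0, 0.0, -0.001, 0.001]
contact_force: [-8.3, -3.6, 12.1]
opening: 0.632
```

Emit:
{"op": "step_arm", "data": {
  "gripper": [-1,-1,-1,-1,-1,-1,-1,-1,-1,-1,-1,-1,-1,-1],
  "linear": [
    [0,0,0],
    [0,0,0],
    [0,0,0],
    [0,0,-0.02],
    [0,0,-0.06],
    [0,0,-0.12],
    [0,0,-0.18],
    [-0.03,-0.02,-0.23],
    [-0.06,-0.04,-0.27],
    [-0.09,-0.055,-0.295],
    [-0.12,-0.055,-0.295],
    [-0.12,-0.055,-0.295],
    [-0.12,-0.055,-0.295],
    [-0.12,-0.055,-0.295]
  ],
  "delta_rot": [
    [0,0,0],
    [0,0,0],
    [0,0,0],
    [0,0,0],
    [0,0,0],
    [0,0,0],
    [0,0,0],
    [0,0,0],
    [0,0,0],
    [0,0,0],
    [0,0,0],
    [0,0,0],
    [0,0,0],
    [0,0,0]
  ]
}}

```text
time: 22.35
eef_pos: [0.46, 0.27, 0.308]
tcp_rot: [1.0, -0.001, -0.0, 0.0]
contact_force: [0.3, 1.2, 0.1]
opening: 0.999
```

```bash
python3 look.py w3 wrist 110 20 320 2.5
```

```text
[0.45996549 0.27004762 0.30787892]
```

View pics/w3.png

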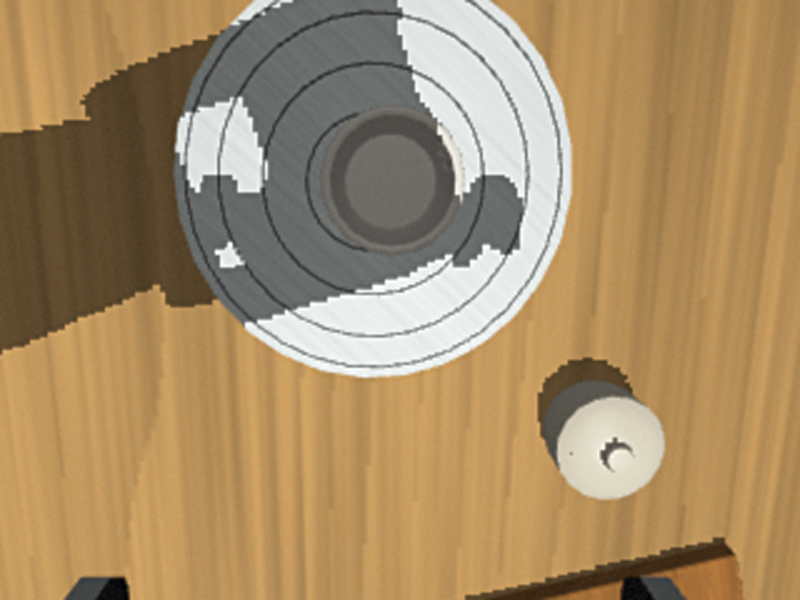

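The wheel edge spans x 175..572 with its bottom at 378. The rings span x 205..528, y 12..337 and x 263..484, y 62..294. The cup rim spans x 322..462, y 107..255, and the parked jar is upright with its knob at (617,457).

```bash
python3 - <<'E'
from m import *
w=W("w3",110,20,2.5)
def free(P):
    P=np.array(P);q=least_squares(lambda q:np.hypot(*(P-q[:2]).T)-q[2],[*P.mean(0),.08]);return q.x.round(4)
print(free([w(u,v,.06) for u,v in[(175,170),(572,170),(375,378)]]))
print(free([w(u,v,.06) for u,v in[(205,174),(528,174),(368,12),(368,337)]]))
print(free([w(u,v,.06) for u,v in[(263,178),(484,178),(374,62),(374,294)]]))
print("cup",free([w(u,v,.118) for u,v in[(322,181),(462,181),(392,107),(392,255)]]),"jar",w(617,457,.07))
E
```

```text
[0.4594 0.3423 0.0897]
[0.4562 0.3429 0.0716]
[0.4594 0.3432 0.0501]
cup [0.4666 0.3429 0.0271] jar [0.57760417 0.21546367]
```

Emit:
{"op": "step_arm", "data": {
  "gripper": [-1,-1,-1,-1,-1,-1,-1,-1,1,1,1,1,1],
  "linear": [
    [0.007,-0.04,0],
    [0.007,-0.072,0.03],
    [0.007,-0.072,0.08],
    [0.007,-0.072,0.13],
    [0.007,-0.072,0.18],
    [0.007,-0.072,0.215],
    [0.007,-0.072,0.23],
    [0.007,-0.072,0.23],
    [0.007,-0.072,0.23],
    [0.007,-0.072,0.23],
    [0.007,-0.072,0.23],
    [0.007,-0.072,0.23],
    [0.007,-0.072,0.23]
  ],
  "delta_rot": [
    [0,0,0],
    [0,0,0],
    [0,0,0],
    [0,0,0],
    [0,0,0],
    [0,0,0],
    [0,0,0],
    [0,0,0],
    [0,0,0],
    [0,0,0],
    [0,0,0],
    [0,0,0],
    [0,0,0]
  ]
}}

```text
time: 24.02
eef_pos: [0.4675, 0.3431, 0.0807]
tcp_rot: [1.0, -0.0, 0.002, -0.001]
contact_force: [-2.0, -0.2, 5.9]
opening: 0.636
```

Emit:
{"op": "step_arm", "data": {
  "gripper": [1,1,1,1,1],
  "linear": [
    [0,0,-0.01],
    [0,0,-0.03],
    [0,0,-0.06],
    [0,0,-0.1],
    [0,0,-0.1]
  ],
  "delta_rot": [
    [0,0,0],
    [0,0,0],
    [0,0,0],
    [0,0,0],
    [0,0,0]
  ]
}}

```text
time: 24.65
eef_pos: [0.4689, 0.3437, 0.184]
tcp_rot: [1.0, -0.0, 0.005, -0.002]
contact_force: [-0.5, 1.5, -1.3]
opening: 0.64
```

Emit:
{"op": "step_arm", "data": {
  "gripper": [1,1,1,1,1,1,1,1,1,1,1,1],
  "linear": [
    [0.01,0.02,-0.04],
    [0.025,0.06,-0.08],
    [0.045,0.11,-0.12],
    [0.065,0.16,-0.12],
    [0.085,0.21,-0.12],
    [0.105,0.26,-0.12],
    [0.12,0.31,-0.12],
    [0.14,0.36,-0.12],
    [0.155,0.4,-0.12],
    [0.164,0.424,-0.12],
    [0.164,0.424,-0.12],
    [0.164,0.424,-0.12]
  ],
  "delta_rot": [
    [0,0,0],
    [0,0,0],
    [0,0,0],
    [0,0,0],
    [0,0,0],
    [0,0,0],
    [0,0,0],
    [0,0,0],
    [0,0,0],
    [0,0,0],
    [0,0,0],
    [0,0,0]
  ]
}}

```text
time: 26.15
eef_pos: [0.6298, -0.0806, 0.2979]
tcp_rot: [1.0, 0.0, -0.001, -0.0]
contact_force: [-1.7, 0.1, -0.8]
opening: 0.639
```

```bash
python3 look.py w4 wrist 110 20 320 2.5
```

```text
[ 0.62982927 -0.08031775  0.29817694]
```

View pics/w4.png

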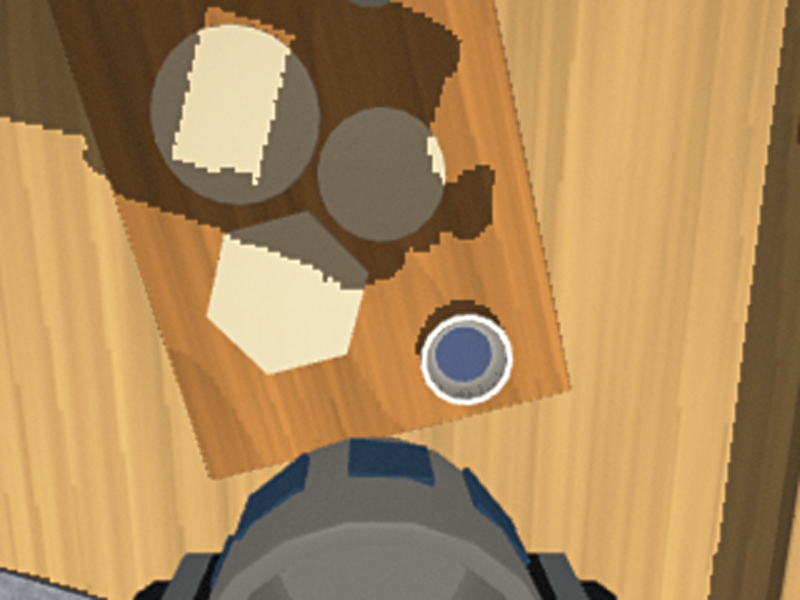

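The empty small tile spans x 318..445, y 107..241. The large round tile spans x 151..320, y 25..204. The hex corners are at (223,229), (308,211), (369,272), (349,353), (269,375) and (206,316), and the cup hangs level.

```bash
python3 - <<'E'
from m import *
w=W("w4",110,20,2.5)
print("small",circ([w(u,v,.026) for u,v in[(318,174),(445,174),(381.5,107),(381.5,241)]],.031))
print("round",circ([w(u,v,.026) for u,v in[(151,114),(320,114),(236,25),(236,204)]],.04))
print("hex",circ([w(u,v,.026) for u,v in[(223,229),(308,211),(369,272),(349,353),(269,375),(206,316)]],.042))
print("dish",w(467,359,.04))
E
```

```text
small (array([ 0.6327, -0.0039]), array([-0.6, -0.6, -0.4, -0.4]))
round (array([0.5641, 0.0222]), array([-0.3, -0.3, -0.6, -0.6]))
hex (array([ 0.5854, -0.0605]), array([ 1.6, -0.2,  0.7,  1. ,  0.5,  0.2]))
dish [ 0.6751167  -0.09041581]
```

Emit:
{"op": "step_arm", "data": {
  "gripper": [1,1,1,1,1,1,1,1,1,1,1,1],
  "linear": [
    [0.0015,-0.04,0],
    [0.003,-0.077,0.02],
    [0.003,-0.077,0.07],
    [0.003,-0.077,0.12],
    [0.003,-0.077,0.17],
    [0.003,-0.077,0.21],
    [0.003,-0.077,0.235],
    [0.003,-0.077,0.244],
    [0.003,-0.077,0.248],
    [0.003,-0.077,0.25],
    [0.003,-0.077,0.252],
    [0.003,-0.077,0.252]
  ],
  "delta_rot": [
    [0,0,0],
    [0,0,0],
    [0,0,0],
    [0,0,0],
    [0,0,0],
    [0,0,0],
    [0,0,0],
    [0,0,0],
    [0,0,0],
    [0,0,0],
    [0,0,0],
    [0,0,0]
  ]
}}

```text
time: 27.7
eef_pos: [0.6335, -0.0048, 0.0469]
tcp_rot: [1.0, -0.0, 0.0, 0.0]
contact_force: [0.1, -0.5, -0.7]
opening: 0.636
```

Emit:
{"op": "step_arm", "data": {
  "gripper": [1,1,1],
  "linear": [
    [0,-0.001,0.0015],
    [0,-0.001,0.0025],
    [0,-0.001,0.0025]
  ],
  "delta_rot": [
    [0,0,0],
    [0,0,0],
    [0,0,0]
  ]
}}

```text
time: 28.08
eef_pos: [0.6336, -0.0047, 0.0468]
tcp_rot: [1.0, 0.0, -0.0, 0.001]
contact_force: [-5.6, -2.9, 10.8]
opening: 0.638
```

Emit:
{"op": "step_arm", "data": {
  "gripper": [-1,-1,-1,-1,-1,-1,-1,-1,-1,-1,-1,-1,-1,-1,-1],
  "linear": [
    [0,0,-0.001],
    [0,0,-0.001],
    [0,0,-0.001],
    [0,0,-0.02],
    [0,0,-0.06],
    [0,0,-0.11],
    [-0.005,-0.02,-0.15],
    [-0.02,-0.07,-0.15],
    [-0.034,-0.13,-0.15],
    [-0.046,-0.18,-0.15],
    [-0.054,-0.2195,-0.15],
    [-0.054,-0.2195,-0.12],
    [-0.054,-0.2195,-0.07],
    [-0.054,-0.2195,-0.07],
    [-0.054,-0.2195,-0.07]
  ],
  "delta_rot": [
    [0,0,0],
    [0,0,0],
    [0,0,0],
    [0,0,0],
    [0,0,0],
    [0,0,0],
    [0,0,0],
    [0,0,0],
    [0,0,0],
    [0,0,0],
    [0,0,0],
    [0,0,0],
    [0,0,0],
    [0,0,0],
    [0,0,0]
  ]
}}

```text
time: 29.95
eef_pos: [0.5805, 0.216, 0.1161]
tcp_rot: [1.0, -0.0, 0.001, -0.0]
contact_force: [0.8, 0.4, 0.7]
opening: 1.001
```

Emit:
{"op": "step_arm", "data": {
  "gripper": [-1,-1,-1,-1,1,1,1,1,1],
  "linear": [
    [-0.001,0.001,0.03],
    [-0.001,0.001,0.07],
    [-0.001,0.001,0.098],
    [-0.001,0.001,0.098],
    [-0.001,0.001,0.098],
    [-0.001,0.001,0.098],
    [-0.001,0.001,0.098],
    [-0.001,0.001,0.098],
    [-0.001,0.001,0.098]
  ],
  "delta_rot": [
    [0,0,0],
    [0,0,0],
    [0,0,0],
    [0,0,0],
    [0,0,0],
    [0,0,0],
    [0,0,0],
    [0,0,0],
    [0,0,0]
  ]
}}

```text
time: 31.08
eef_pos: [0.5806, 0.2153, 0.0192]
tcp_rot: [1.0, -0.0, 0.003, -0.0]
contact_force: [0.5, -1.2, 5.4]
opening: 0.631
```

Emit:
{"op": "step_arm", "data": {
  "gripper": [1,1,1,1,1,1],
  "linear": [
    [0,0,-0.01],
    [0,0,-0.04],
    [0,0,-0.09],
    [0,0,-0.13],
    [0,0,-0.13],
    [0,0,-0.13]
  ],
  "delta_rot": [
    [0,0,0],
    [0,0,0],
    [0,0,0],
    [0,0,0],
    [0,0,0],
    [0,0,0]
  ]
}}

```text
time: 31.82
eef_pos: [0.5772, 0.2146, 0.1446]
tcp_rot: [1.0, -0.0, -0.001, 0.0]
contact_force: [0.0, 0.2, -1.8]
opening: 0.63
```

Emit:
{"op": "step_arm", "data": {
  "gripper": [1,1,1,1,1,1,1],
  "linear": [
    [-0.02,-0.01,-0.04],
    [-0.05,-0.025,-0.09],
    [-0.08,-0.04,-0.14],
    [-0.11,-0.05,-0.16],
    [-0.117,-0.055,-0.16],
    [-0.117,-0.055,-0.16],
    [-0.117,-0.055,-0.16]
  ],
  "delta_rot": [
    [0,0,0],
    [0,0,0],
    [0,0,0],
    [0,0,0],
    [0,0,0],
    [0,0,0],
    [0,0,0]
  ]
}}

```text
time: 32.7
eef_pos: [0.4613, 0.2692, 0.303]
tcp_rot: [1.0, -0.001, -0.002, 0.001]
contact_force: [0.9, -0.3, -2.2]
opening: 0.629
```

```bash
python3 look.py w5 wrist 140 10 256 3.125
```

```text
[0.46144908 0.26921228 0.30348606]
```

View pics/w5.png

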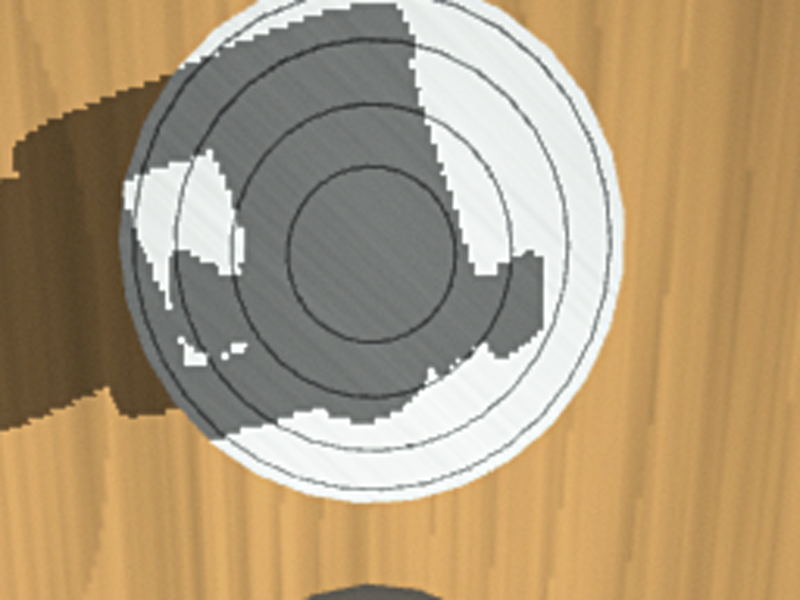

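The rings are clear. The inner one spans x 288..456, y 166..342, the second x 233..512, y 103..397, and the third x 175..570, y 38..450.

```bash
python3 - <<'E'
from m import *
w=W("w5",140,10,3.125)
def free(P):
    P=np.array(P);q=least_squares(lambda q:np.hypot(*(P-q[:2]).T)-q[2],[*P.mean(0),.08]);return q.x.round(4)
for a,b,c,d in[(288,456,166,342),(233,512,103,397),(175,570,38,450)]:
    m,n=(a+b)/2,(c+d)/2;print(free([w(*p,.06) for p in[(a,n),(b,n),(m,c),(m,d)]]))
E
```

```text
[0.4593 0.3431 0.03  ]
[0.4595 0.3432 0.0499]
[0.4595 0.3434 0.0702]
```

Emit:
{"op": "step_arm", "data": {
  "gripper": [1,1,1,1,1,1,1,1,1,1,1,1,1],
  "linear": [
    [-0.001,-0.04,0],
    [-0.0015,-0.073,0.02],
    [-0.0015,-0.073,0.07],
    [-0.0015,-0.073,0.12],
    [-0.0015,-0.073,0.17],
    [-0.0015,-0.073,0.2],
    [-0.0015,-0.073,0.212],
    [-0.0015,-0.073,0.218],
    [-0.0015,-0.073,0.221],
    [-0.0015,-0.073,0.223],
    [-0.0015,-0.073,0.2245],
    [-0.0015,-0.073,0.2245],
    [-0.0015,-0.073,0.2245]
  ],
  "delta_rot": [
    [0,0,0],
    [0,0,0],
    [0,0,0],
    [0,0,0],
    [0,0,0],
    [0,0,0],
    [0,0,0],
    [0,0,0],
    [0,0,0],
    [0,0,0],
    [0,0,0],
    [0,0,0],
    [0,0,0]
  ]
}}

```text
time: 34.38
eef_pos: [0.4599, 0.343, 0.0816]
tcp_rot: [1.0, -0.0, 0.0, -0.0]
contact_force: [0.1, -0.5, -2.1]
opening: 0.63
```

Emit:
{"op": "step_arm", "data": {
  "gripper": [1,1,1,1],
  "linear": [
    [0,0,0.0015],
    [0,0,0.003],
    [0,0,0.0035],
    [0,0,0.0035]
  ],
  "delta_rot": [
    [0,0,0],
    [0,0,0],
    [0,0,0],
    [0,0,0]
  ]
}}

```text
time: 34.88
eef_pos: [0.46, 0.343, 0.0792]
tcp_rot: [1.0, -0.0, -0.0, 0.0]
contact_force: [-2.7, -2.1, 5.0]
opening: 0.628
```

Emit:
{"op": "step_arm", "data": {
  "gripper": [-1,-1,-1,-1,-1,-1,-1,-1,-1,-1,-1,-1],
  "linear": [
    [0,0,-0.001],
    [0,0,-0.001],
    [0,0,-0.001],
    [0,0,-0.02],
    [0,0,-0.06],
    [0,0,-0.11],
    [0,0,-0.16],
    [0,0.03,-0.21],
    [0,0.06,-0.23],
    [0,0.073,-0.23],
    [0,0.073,-0.23],
    [0,0.073,-0.23]
  ],
  "delta_rot": [
    [0,0,0],
    [0,0,0],
    [0,0,0],
    [0,0,0],
    [0,0,0],
    [0,0,0],
    [0,0,0],
    [0,0,0],
    [0,0,0],
    [0,0,0],
    [0,0,0],
    [0,0,0]
  ]
}}

```text
time: 36.38
eef_pos: [0.4591, 0.2702, 0.306]
tcp_rot: [1.0, -0.0, -0.002, 0.0]
contact_force: [-0.6, 0.4, -0.7]
opening: 1.001
```

```bash
python3 look.py w6 wrist 140 10 256 3.125
```

```text
[0.45916395 0.27030034 0.30607527]
```

View pics/w6.png

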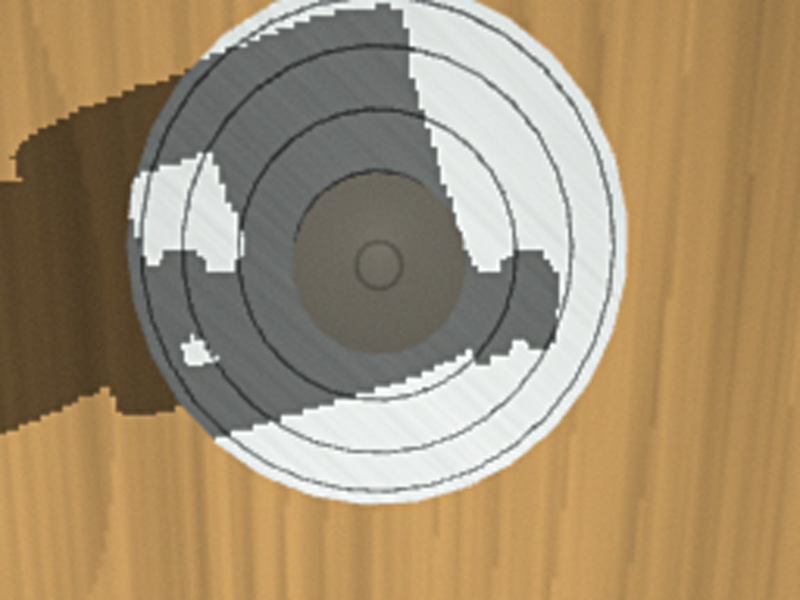

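The jar knob at (379,265) sits concentric with the rings, whose x extents are 239..516 and 183..573.

```bash
python3 - <<'E'
from m import *
w=W("w6",140,10,3.125)
def free(P):
    P=np.array(P);q=least_squares(lambda q:np.hypot(*(P-q[:2]).T)-q[2],[*P.mean(0),.08]);return q.x.round(4)
for a,b,c,d in[(239,516,108,400),(183,573,45,452)]:
    m,n=(a+b)/2,(c+d)/2;print(free([w(*p,.06) for p in[(a,n),(b,n),(m,c),(m,d)]]))
print("knob",w(379,265,.13),"body",free([w(*p,.111) for p in[(293,262),(466,262),(379,171),(379,353)]]))
E
```

```text
[0.4593 0.3431 0.0501]
[0.4595 0.3432 0.07  ]
knob [0.45979431 0.34157157] body [0.46   0.3417 0.0272]
```

Emit:
{"op": "step_arm", "data": {
  "gripper": [-1,-1,-1,-1,-1,-1,-1,-1,-1,-1,-1,-1,-1,-1,-1],
  "linear": [
    [0.01,0.03,0],
    [0.02,0.08,0],
    [0.03,0.13,0],
    [0.04,0.18,0],
    [0.04,0.23,0],
    [0.04,0.28,0],
    [0.04,0.33,0],
    [0.03,0.38,0],
    [0.015,0.43,0],
    [0,0.48,0],
    [-0.01,0.53,0],
    [-0.02,0.57,0],
    [-0.029,0.5925,0],
    [-0.029,0.5925,0],
    [-0.029,0.5925,0]
  ],
  "delta_rot": [
    [0,0,0],
    [0,0,0],
    [0,0,0],
    [0,0,0],
    [0,0,0],
    [0,0,0],
    [0,0,0],
    [0,0,0],
    [0,0,0],
    [0,0,0],
    [0,0,0],
    [0,0,0],
    [0,0,0],
    [0,0,0],
    [0,0,0]
  ]
}}

```text
time: 38.3
eef_pos: [0.431, -0.3217, 0.307]
tcp_rot: [1.0, 0.0, -0.0, -0.001]
contact_force: [-0.1, 0.7, -0.5]
opening: 1.002
```

The jar is within 1.6 mm of the wheel centre. Next I'll take the shouldered vase.

Emit:
{"op": "step_arm", "data": {
  "gripper": [-1,-1,-1,-1,-1,-1,1,1,1,1,1,1],
  "linear": [
    [-0.001,0.001,0.02],
    [-0.001,0.001,0.07],
    [-0.001,0.001,0.12],
    [-0.001,0.001,0.145],
    [-0.001,0.001,0.155],
    [-0.001,0.001,0.155],
    [-0.001,0.001,0.155],
    [-0.001,0.001,0.155],
    [-0.001,0.001,0.155],
    [-0.001,0.001,0.155],
    [-0.001,0.001,0.155],
    [-0.001,0.001,0.155]
  ],
  "delta_rot": [
    [0,0,0],
    [0,0,0],
    [0,0,0],
    [0,0,0],
    [0,0,0],
    [0,0,0],
    [0,0,0],
    [0,0,0],
    [0,0,0],
    [0,0,0],
    [0,0,0],
    [0,0,0]
  ]
}}

```text
time: 39.8
eef_pos: [0.4299, -0.3242, 0.154]
tcp_rot: [1.0, -0.0, 0.0, 0.001]
contact_force: [-1.0, 0.0, 5.0]
opening: 0.378
```

Emit:
{"op": "step_arm", "data": {
  "gripper": [1,1,1,1,1,1],
  "linear": [
    [0,0,-0.01],
    [0,0,-0.03],
    [0,0,-0.07],
    [0,0,-0.1],
    [0,0,-0.1],
    [0,0,-0.1]
  ],
  "delta_rot": [
    [0,0,0],
    [0,0,0],
    [0,0,0],
    [0,0,0],
    [0,0,0],
    [0,0,0]
  ]
}}

```text
time: 40.55
eef_pos: [0.4288, -0.3227, 0.2505]
tcp_rot: [1.0, -0.0, -0.001, -0.001]
contact_force: [-0.4, 0.0, -3.8]
opening: 0.376
```

Emit:
{"op": "step_arm", "data": {
  "gripper": [1,1,1,1,1,1,1,1,1,1,1,1,1,1,1,1],
  "linear": [
    [0.008,-0.02,0],
    [0.02,-0.05,0],
    [0.035,-0.09,0],
    [0.05,-0.13,0],
    [0.066,-0.17,0],
    [0.082,-0.21,0],
    [0.097,-0.25,0],
    [0.112,-0.29,0],
    [0.124,-0.32,0],
    [0.131,-0.338,0],
    [0.135,-0.345,0.01],
    [0.135,-0.345,0.04],
    [0.135,-0.345,0.06],
    [0.135,-0.345,0.068],
    [0.135,-0.345,0.072],
    [0.135,-0.345,0.072]
  ],
  "delta_rot": [
    [0,0,0],
    [0,0,0],
    [0,0,0],
    [0,0,0],
    [0,0,0],
    [0,0,0],
    [0,0,0],
    [0,0,0],
    [0,0,0],
    [0,0,0],
    [0,0,0],
    [0,0,0],
    [0,0,0],
    [0,0,0],
    [0,0,0],
    [0,0,0]
  ]
}}

```text
time: 42.55
eef_pos: [0.5651, 0.021, 0.1814]
tcp_rot: [1.0, -0.0, 0.0, 0.0]
contact_force: [0.5, 0.4, -3.1]
opening: 0.376
```

Emit:
{"op": "step_arm", "data": {
  "gripper": [1,1,1,1,1,1],
  "linear": [
    [-0.001,-0.001,0.002],
    [-0.001,-0.001,0.004],
    [-0.001,-0.001,0.0055],
    [-0.001,-0.001,0.007],
    [-0.001,-0.001,0.0075],
    [-0.001,-0.001,0.0075]
  ],
  "delta_rot": [
    [0,0,0],
    [0,0,0],
    [0,0,0],
    [0,0,0],
    [0,0,0],
    [0,0,0]
  ]
}}

```text
time: 43.3
eef_pos: [0.5642, 0.0223, 0.1751]
tcp_rot: [1.0, -0.0, 0.0, 0.0]
contact_force: [-2.1, 0.7, 4.9]
opening: 0.377
```

Emit:
{"op": "step_arm", "data": {
  "gripper": [-1,-1,-1,-1,-1,-1,-1,-1,-1,-1,-1,-1,-1,-1,-1,-1,-1,-1],
  "linear": [
    [0,0,0],
    [0,0,0],
    [0,0,0],
    [0,0,-0.02],
    [0,0,-0.06],
    [0,0,-0.1],
    [0,0,-0.14],
    [-0.002,0.03,-0.145],
    [-0.005,0.08,-0.145],
    [-0.008,0.13,-0.145],
    [-0.011,0.18,-0.145],
    [-0.014,0.23,-0.145],
    [-0.016,0.28,-0.145],
    [-0.018,0.32,-0.145],
    [-0.02,0.36,-0.145],
    [-0.021,0.3845,-0.145],
    [-0.021,0.3845,-0.145],
    [-0.021,0.3845,-0.145]
  ],
  "delta_rot": [
    [0,0,0],
    [0,0,0],
    [0,0,0],
    [0,0,0],
    [0,0,0],
    [0,0,0],
    [0,0,0],
    [0,0,0],
    [0,0,0],
    [0,0,0],
    [0,0,0],
    [0,0,0],
    [0,0,0],
    [0,0,0],
    [0,0,0],
    [0,0,0],
    [0,0,0],
    [0,0,0]
  ]
}}

```text
time: 45.55
eef_pos: [0.5428, -0.3611, 0.3187]
tcp_rot: [1.0, 0.0, 0.0, -0.0]
contact_force: [0.0, -0.5, 0.1]
opening: 0.998
```

Emit:
{"op": "step_arm", "data": {
  "gripper": [-1,-1,-1,-1,-1,-1,1,1,1,1,1,1],
  "linear": [
    [0,0.001,0.02],
    [0,0.001,0.07],
    [0,0.001,0.12],
    [0,0.001,0.145],
    [0,0.001,0.158],
    [0,0.001,0.158],
    [0,0.001,0.158],
    [0,0.001,0.158],
    [0,0.001,0.158],
    [0,0.001,0.158],
    [0,0.001,0.158],
    [0,0.001,0.158]
  ],
  "delta_rot": [
    [0,0,0],
    [0,0,0],
    [0,0,0],
    [0,0,0],
    [0,0,0],
    [0,0,0],
    [0,0,0],
    [0,0,0],
    [0,0,0],
    [0,0,0],
    [0,0,0],
    [0,0,0]
  ]
}}

```text
time: 47.05
eef_pos: [0.543, -0.3636, 0.1613]
tcp_rot: [1.0, -0.0, 0.001, 0.001]
contact_force: [0.3, 0.2, 4.8]
opening: 0.287
```

Emit:
{"op": "step_arm", "data": {
  "gripper": [1,1,1,1,1,1],
  "linear": [
    [0,0,-0.01],
    [0,0,-0.03],
    [0,0,-0.07],
    [0,0,-0.1],
    [0,0,-0.1],
    [0,0,-0.1]
  ],
  "delta_rot": [
    [0,0,0],
    [0,0,0],
    [0,0,0],
    [0,0,0],
    [0,0,0],
    [0,0,0]
  ]
}}

```text
time: 47.8
eef_pos: [0.5419, -0.3626, 0.2589]
tcp_rot: [1.0, -0.0, -0.001, -0.001]
contact_force: [0.9, -0.6, -3.4]
opening: 0.285
```

Emit:
{"op": "step_arm", "data": {
  "gripper": [1,1,1,1,1,1,1,1,1,1,1,1,1,1,1,1],
  "linear": [
    [0.003,-0.02,0],
    [0.007,-0.05,0],
    [0.013,-0.09,0],
    [0.019,-0.13,0],
    [0.025,-0.17,0],
    [0.031,-0.21,0],
    [0.036,-0.245,0],
    [0.04,-0.275,0],
    [0.042,-0.292,0],
    [0.0435,-0.302,0],
    [0.0435,-0.302,0.01],
    [0.0435,-0.302,0.04],
    [0.0435,-0.302,0.06],
    [0.0435,-0.302,0.068],
    [0.0435,-0.302,0.071],
    [0.0435,-0.302,0.071]
  ],
  "delta_rot": [
    [0,0,0],
    [0,0,0],
    [0,0,0],
    [0,0,0],
    [0,0,0],
    [0,0,0],
    [0,0,0],
    [0,0,0],
    [0,0,0],
    [0,0,0],
    [0,0,0],
    [0,0,0],
    [0,0,0],
    [0,0,0],
    [0,0,0],
    [0,0,0]
  ]
}}

```text
time: 49.8
eef_pos: [0.5866, -0.0615, 0.1901]
tcp_rot: [1.0, -0.0, 0.001, 0.0]
contact_force: [-0.0, -0.0, -2.0]
opening: 0.285
```

Emit:
{"op": "step_arm", "data": {
  "gripper": [1,1,1,1,1,1,1],
  "linear": [
    [-0.001,-0.001,0.002],
    [-0.001,-0.001,0.004],
    [-0.001,-0.001,0.006],
    [-0.001,-0.001,0.0075],
    [-0.001,-0.001,0.0085],
    [-0.001,-0.001,0.009],
    [-0.001,-0.001,0.009]
  ],
  "delta_rot": [
    [0,0,0],
    [0,0,0],
    [0,0,0],
    [0,0,0],
    [0,0,0],
    [0,0,0],
    [0,0,0]
  ]
}}

```text
time: 50.68
eef_pos: [0.5856, -0.0602, 0.1823]
tcp_rot: [1.0, -0.0, 0.0, 0.0]
contact_force: [-2.2, 0.6, 5.5]
opening: 0.287
```

Emit:
{"op": "step_arm", "data": {
  "gripper": [-1,-1,-1,-1,-1,-1,-1,-1,-1,-1,-1,-1,-1],
  "linear": [
    [0,0,0],
    [0,0,0],
    [0,0,0],
    [0,0,-0.02],
    [0,0,-0.06],
    [0,0,-0.1],
    [0,0,-0.14],
    [0,0.02,-0.17],
    [0.0,0.05,-0.18],
    [0.01,0.07,-0.18],
    [0.02,0.07,-0.18],
    [0.02,0.07,-0.18],
    [0.02,0.07,-0.18]
  ],
  "delta_rot": [
    [0,0,0],
    [0,0,0],
    [0,0,0],
    [0,0,0],
    [0,0,0],
    [0,0,0],
    [0,0,0],
    [0,0,0],
    [0,0,0],
    [0,0,0],
    [0,0,0],
    [0,0,0],
    [0,0,0]
  ]
}}

```text
time: 52.3
eef_pos: [0.6051, -0.1292, 0.3594]
tcp_rot: [1.0, 0.0, -0.001, -0.0]
contact_force: [-0.9, -0.4, 0.3]
opening: 0.998
```

```bash
python3 look.py w7 wrist 110 20 320 2.5
```

```text
[ 0.60504762 -0.12929114  0.3596573 ]
```

View pics/w7.png

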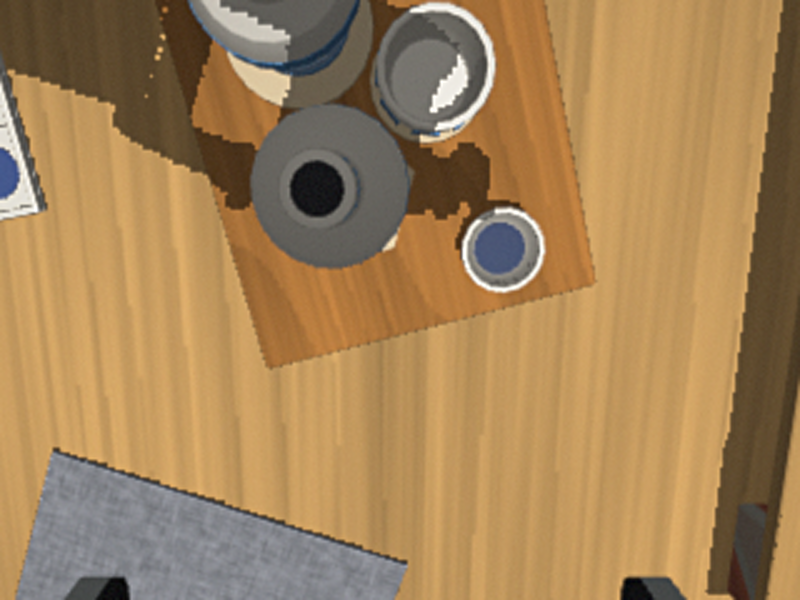

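The straight vase's rim is at (316,188), the cup rim spans x 377..494, y 3..133, and the dish is at (503,249). All are upright. I'll clear the arm for a final check from the top camera.

Emit:
{"op": "step_arm", "data": {
  "gripper": [-1,-1,-1,-1,-1,-1,-1,-1],
  "linear": [
    [0,0.04,0],
    [-0.02,0.09,0],
    [-0.04,0.14,0],
    [-0.06,0.19,0],
    [-0.09,0.24,0],
    [-0.1,0.25,0],
    [-0.1,0.25,0],
    [-0.1,0.25,0]
  ],
  "delta_rot": [
    [0,0,0],
    [0,0,0],
    [0,0,0],
    [0,0,0],
    [0,0,0],
    [0,0,0],
    [0,0,0],
    [0,0,0]
  ]
}}

```text
time: 53.35
eef_pos: [0.5059, -0.3787, 0.3605]
tcp_rot: [1.0, 0.001, 0.0, -0.0]
contact_force: [0.3, 0.0, -0.6]
opening: 0.999
```

```bash
python3 look.py t2 top 190 120 136 5.8; python3 - <<'E'
from m import *
w=W("w7",110,20,2.5)
print("st",w(316,188,.218),"cup",circ([w(u,v,.084) for u,v in[(377,67),(494,67),(436,3),(436,133)]],.028),"dish",w(503,249,.04))
E
```

```text
[ 0.50596045 -0.37865814  0.36052563]
st [ 0.58537926 -0.05785799] cup (array([ 0.6328, -0.0052]), array([-0.7, -0.7, -0. , -0.1])) dish [ 0.674772   -0.09038392]
```

View pics/t2.png

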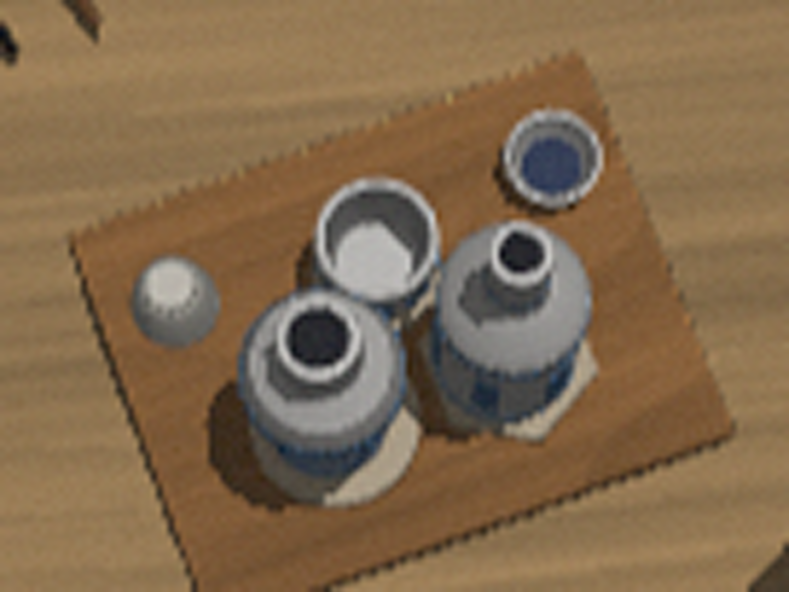

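In the final top view, the sh rim is at (317,340), the st rim at (521,254) and the cup on the small tile. The dish is unchanged at (552,159). Every piece is upright and within about 2 mm of centre.

```bash
python3 -c "
from plant import ctrl
print(ctrl.sign_off())"
```

```text
the job is handed in; nothing more can be done
None
```

The job is handed in at about 53 s of robot time, under the 144 s limit. I stood both vases on the felt mat, then parked the jar on the table. The cup went to the small round tile and the jar to the wheel, and then each vase went back to its own tile.

My last checks:
- **Jar:** about 1.6 mm from the wheel centre, by the wrist camera.
- **Cup:** about 1.3 mm from the middle of the small tile, by the wrist camera.
- **Shouldered vase:** about 2 mm from where it started on the large round tile, read from the top camera only.
- **Straight vase:** the gripper let go over the middle of the hexagonal tile. The wrist camera reads its rim about 2 mm off in y, which matches the offset that camera showed before I moved anything.
- **Dish:** not moved, within what I could read in the images.

All pieces looked upright and the arm was clear of everything at hand-in. No check failed. The top and wrist cameras disagreed with each other by 1 to 4 mm on some positions.

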